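Crank the dish stage to the pin rider

TASK

Turn the handwheel of the dish stage by its crank handle until the pointer on the dish carriage stands level with the rider that has the upright pin, not the low flat one, then let go. Move the carriage only with the wheel; do not push it directly.

Things in the scene. Friction and masses are not known exactly. Their poses are not given: they have to be found in the camera images.
- crank_grip (a point): Half-way up the black upright crank handle on the rim of the steel handwheel: a cylinder 18 mm in diameter, 48 mm tall, this point 23 mm below its top and 29 mm above the top of the wheel's rim (ring, 112 mm across). It revolves freely on its pin, so a gripper holding it need not turn as it goes round. This point is 110 mm above the bench; all else on the stage is 85 mm or lower.
- wheel_hub (a point): Point on the handwheel's upright axis at the height of crank_grip (hub top 26 mm below). The handle goes round it on a level circle of radius 50 mm. A full turn clockwise seen from above drives the carriage 80 mm along the scale away from the wheel, counter-clockwise back. It takes 2 to 3 N at the handle and stays where left. The stage's place and heading vary.
- pointer (a point): Tip of the small steel pointer on the side of the dark steel carriage (84 x 84 x 18 mm) that carries a clamped 60 mm petri dish. It runs along the scale with the carriage, 140 mm of travel, and starts near the wheel's end, on the wheel's side of both riders. y axis: along the travel, away from the wheel.
- pin_mark (a point): Target: middle of the saddle top (12 mm wide along the scale) of the brass rider with an upright pin (35 mm tall, 16 mm ball on top). y axis: along the scale, away from the wheel. The pointer tip passes 13 mm beside it (+x side) and is level when both have the same place along y. A like rider without a pin, flat on top, at least 35 mm nearer or farther along, is to be ignored.

How it is judged:
By the outcome, as a careful person would: the job done as asked, in the order asked, and still so for the second after the job is handed in, with the robot touching nothing.
It also fails if it takes over 45 s, if anything falls off the work surface, if the arm or the gripper's body presses on something with over 40 N, if the wrist force passes 120 N, or if a joint passes its speed limit or range.

ROBOT

A 6-joint arm with a two-finger parallel gripper is mounted at the origin on a cart in front of the work surface, level with it; the furniture and walls round the work are solid. World frame = base frame: x ahead of the robot, y to its left, z up, the work surface at z = 0. Lengths are in m, angles in rad, forces in N, time in s.
With the tool pointing down it reaches from about 0.325 to 0.775 m from the base axis. Payload 5.5 kg.
Tool frame: the origin (TCP) lies between the finger pads; the fingertips stand 14 mm ahead of it and the grasp point (between the pads) lies 5 mm behind it; z points along the fingers, y is the line along which they close (so a half turn about z gives the same grasp; the last joint's range is limited). The gripper opens to 85 mm and grips with 20 to 120 N. Pads are 22 mm wide; open, the fingers measure 114 mm over their backs; the gripper's body (76 mm by 85 mm) begins 54 mm behind the grasp point. The pads swing forward as they close: fully open they stand 13 mm farther back than shut.
Start: joints at [1.156, 0.091, 1.231, -0, 1.82, -0.057], TCP at [0.21, 0.562, 0.245] pointing down, gripper open.
Joint ranges: [-2.87, 2.87], [-0.86, 2.18], [0.17, 2.46], [-1.51, 4.65], [0.06, 2.69], [-2.65, 2.65]. Speed limits (rad/s): [2.57, 2.57, 3.01, 3.14, 3.14, 3.14].

INTERFACE

Orientations are given as a rotation vector (axis times angle).
In Python, from bench import bot, jaws, kinematics, sensors, optics gives the robot as it stands. The module is installed in compiled form; this text tells all that it offers. Calls block until the motion is done:
- bot.movep(position, orientation): joint-space move of the TCP to a pose.
- bot.move_straight(position, rot=None, velocity=0.15, max_force=None): straight line of the TCP; rot=None keeps the orientation; velocity is the mean speed in m/s. With max_force (N) it stops when the force on the tool has changed by that much, and returns True; else False.
- bot.move_joints(angles): joint-space move.
- jaws.ungrasp() and jaws.close_gripper(): open the fingers fully, or close them until they stop; the grip force is fixed at half the most.
- bot.dwell(seconds).
- kinematics.ik(position, orientation): joint angles nearest the present ones, or None.
- sensors.read_state(): the state.
- optics.get_image(name): name is "scene" or "top" or "wrist"; returns a dict with "color" (384x512x3 uint8, blue, green, red), "K" (3x3 intrinsics, pixels), "dist" ([k1, k2, p1, p2, k3] as OpenCV has them; the pictures are not rectified), "rvec" (rotation vector, rad) and "tvec" (3), from world to camera coordinates, as OpenCV has them; the wrist camera has in their place "mount" (4x4, takes a point from camera to tool coordinates, whose origin is the TCP and whose axes are the flange's). Camera axes: x right, y down, z forward; pixel columns grow to the right and rows downward; lengths in m; the calibration is good to about 2 mm. A picture is of the moment at which its call begins: read the wrist's pose just before it. There is no depth.
A pose or a line that the arm cannot do raises bot.MotionError and nothing moves.
- bot.job_done(): hands the job in; it is judged then, once.
The state is a dict: "clock": time; "joint_positions": joint angles; "joint_vel": joint speeds; "joint_torque": joint torques, N m; "tcp_pos": TCP position; "eef_rot": TCP orientation; "wrist_force": force on the tool from outside, world axes, zero at the start; "torque": the same for the moment, N m; "opening": finger opening in m; "grasp_force": force on a finger pad.
Only numpy, scipy, OpenCV 4.12 (cv2) and the standard library are available. Lean on these libraries where they do the work, as an engineer would, in place of code of your own. Each camera call takes 0.05 s, during which the arm holds its last target. There are 200 camera calls.

## Working session

There is one attempt and no reset: what is moved stays moved. The work goes in short steps, each a Python script; the robot and the scene stay as the last script left them, time stands still between calls to the robot, and variables do not carry over. Pictures are saved under pics/ and viewed, at most 10 in all, crops included, and the job is handed in when it is done.

```bash
mkdir -p pics; python3 - <<'E'
from bench import bot,jaws,kinematics,sensors,optics
import cv2,pickle
s=sensors.read_state();print(s['clock'],s['tcp_pos'],s['eef_rot'])
d={n:optics.get_image(n) for n in("scene","top","wrist")}
d['state']=s
pickle.dump(d,open('d0.pkl','wb'))
for n in("scene","top"):cv2.imwrite(f'pics/{n}0.png',cv2.resize(d[n]['color'],None,fx=1.5,fy=1.5,interpolation=cv2.INTER_CUBIC))
for n in("scene","top"):print(d[n]['K'],d[n]['dist'],d[n]['rvec'],d[n]['tvec'])
E
```

```text
0.0 [0.21003051 0.56175411 0.24410163] [-0.55894149 -3.0909495   0.00309544]
[[476.39761147   0.         255.88700272]
 [  0.         476.39761147 191.17019317]
 [  0.           0.           1.        ]] [-0.11297408  0.          0.          0.          0.        ] [ 2.12449013 -0.58782225  0.29030069] [-0.471297    0.28266927  0.69692679]
[[384.72533557   0.         249.12032315]
 [  0.         384.72533557 188.2973418 ]
 [  0.           0.           1.        ]] [-0.12478656  0.          0.          0.          0.        ] [ 2.19114119 -2.18954428  0.10372461] [0.02930547 0.60268221 0.91299503]
```

View pics/scene0.png

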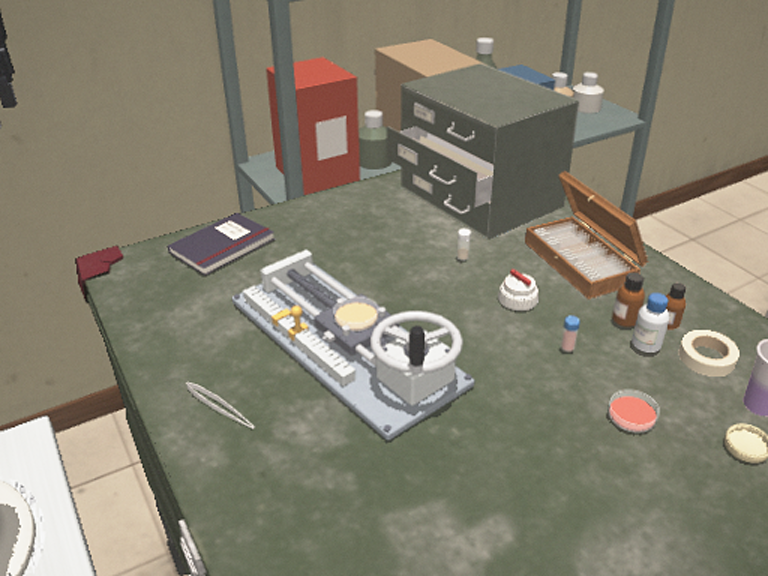

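View pics/top0.png

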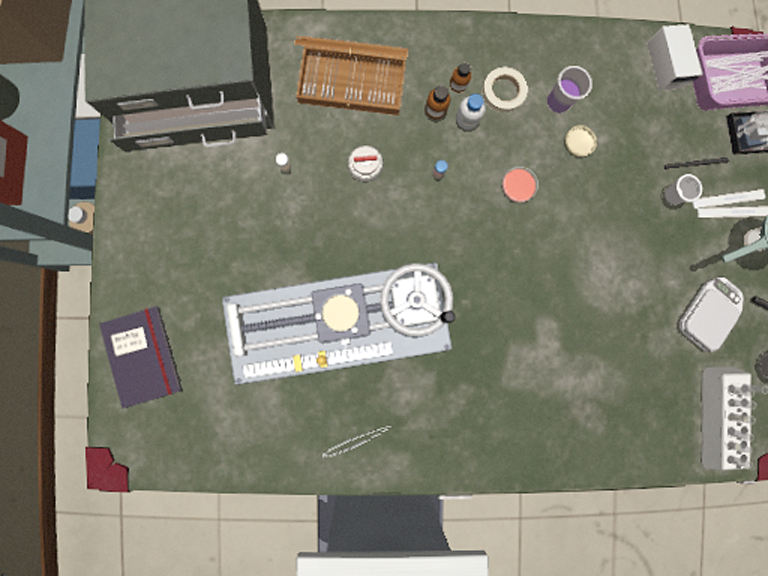

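The scene view shows the wheel at about (417,340) with its black crank at (417,345), and the pin rider with its ball at (296,313). In the top view the hub is at (417,300), the crank at (448,317), the pointer near (346,341), the pin rider at about (322,358) and the flat rider at (298,362). I'll zoom in on these.

```bash
python3 - <<'E'
import cv2,pickle,numpy as np
d=pickle.load(open('d0.pkl','rb'))
def crop(n,x,y,w,h,f):return cv2.resize(d[n]['color'][y:y+h,x:x+w],None,fx=f,fy=f,interpolation=cv2.INTER_NEAREST)
a=crop('top',150,170,155,88,5); b=crop('scene',155,165,155,125,5)[:0]
cv2.imwrite('pics/topc.png',a)
cv2.imwrite('pics/scenec.png',crop('scene',155,165,155,115,5))
E
```

```text
(no output)
```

View pics/topc.png

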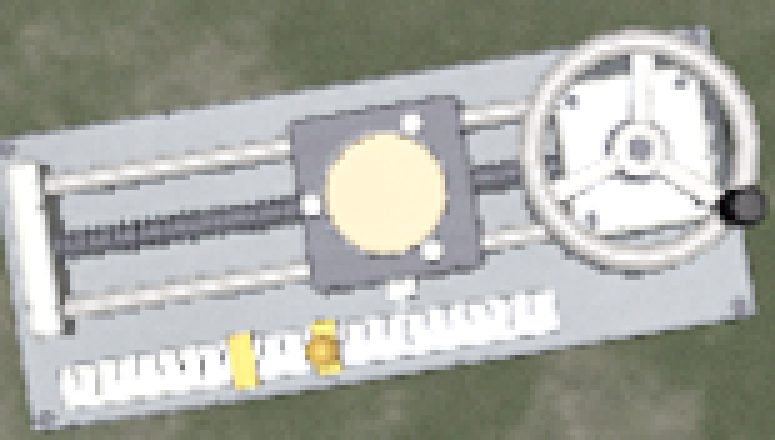

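View pics/scenec.png

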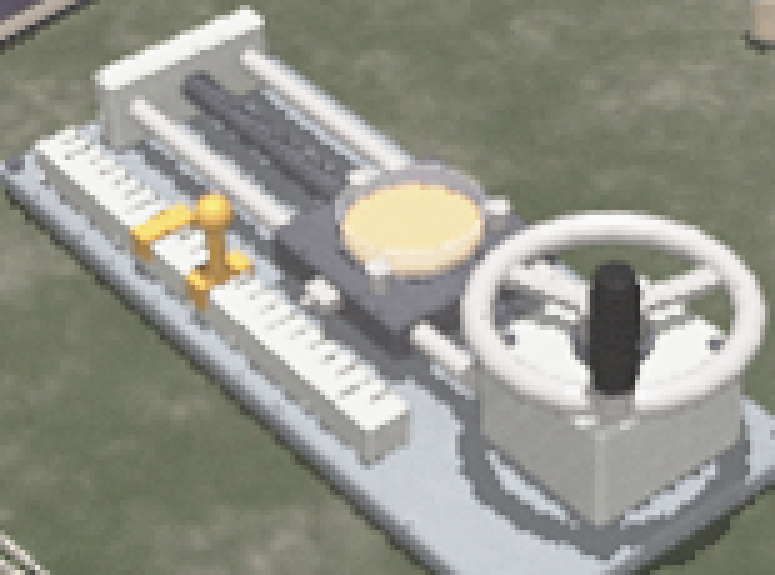

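The top crop shows the hub at (640,148), the crank top at (745,205), the pointer at (400,290), the pin rider's ball at (322,350) and the flat rider at (243,360). The scene crop shows the ball at (213,212), the pointer at (322,295) and the crank top at (615,272). Next I'll triangulate these and check their heights.

```bash
cat > geo.py <<'E'
import cv2,numpy as np
def cam(im,T=None):
    """R (cam->world), origin"""
    if T is None:
        R=cv2.Rodrigues(np.array(im['rvec'],float))[0];return R.T,-R.T@np.array(im['tvec'],float)
    M=T@np.array(im['mount']);return M[:3,:3],M[:3,3]
def tool(s):
    T=np.eye(4);T[:3,:3]=cv2.Rodrigues(np.array(s['eef_rot'],float))[0];T[:3,3]=s['tcp_pos'];return T
def ray(im,uv,T=None):
    n=cv2.undistortPoints(np.array([[uv]],float),np.array(im['K']),np.array(im['dist']))[0,0]
    R,o=cam(im,T);v=R@np.array([n[0],n[1],1]);return o,v/np.linalg.norm(v)
def onz(im,uv,z,T=None):
    o,v=ray(im,uv,T);return o+v*(z-o[2])/v[2]
def tri(a,b):
    A=0;B=0
    for o,v in(a,b):
        P=np.eye(3)-np.outer(v,v);A=A+P;B=B+P@o
    p=np.linalg.solve(A,B);return p,[np.linalg.norm((np.eye(3)-np.outer(v,v))@(p-o))for o,v in(a,b)]
def proj(im,p,T=None):
    R,o=cam(im,T);q=R.T@(np.array(p)-o)
    return cv2.projectPoints(q.reshape(1,3),np.zeros(3),np.zeros(3),np.array(im['K']),np.array(im['dist']))[0][0,0] if q[2]>0 else None
E
python3 - <<'E'
from geo import *
import pickle
np.set_printoptions(precision=4,suppress=True)
d=pickle.load(open('d0.pkl','rb'));t=d['top'];s=d['scene']
T=lambda x,y:(x/5-.5+150,y/5-.5+170)
S=lambda x,y:(x/5-.5+155,y/5-.5+165)
for n,a,b in[('ball',(322,350),(213,212)),('pointer',(400,292),(322,295)),('cranktop',(745,203),(615,275)),
 ('scale_wheel_front',(560,328),(372,432)),('scale_wheel_back',(553,290),(410,404)),('scalefarfront',(66,406),(40,143)),('flat mid',(243,360),(167,230))]:
    print(n,*tri(ray(t,T(*a)),ray(s,S(*b))))
hub=onz(t,T(640,148),.084);cr=onz(t,T(745,203),.131);print('hub',hub,'crank',cr,np.linalg.norm((hub-cr)[:2]))
print('hub rim',onz(t,T(642,150),.081))
w=d['wrist'];W=tool(d['state']);print(cam(w,W),w['K'],w['mount'])
for p in(hub,cr):print(proj(w,p,W))
E
```

```text
ball [0.4806 0.1119 0.0626] [np.float64(0.00029074648119541884), np.float64(0.00029074648119545494)]
pointer [0.5077 0.0764 0.0338] [np.float64(0.0008225006549050149), np.float64(0.0008225006549047922)]
cranktop [ 0.5472 -0.0745  0.1313] [np.float64(0.00018976340622262625), np.float64(0.00018976340622288383)]
scale_wheel_front [0.4898 0.     0.0293] [np.float64(0.0002448703213827688), np.float64(0.00024487032138295633)]
scale_wheel_back [0.508  0.0035 0.0321] [np.float64(0.00016248581835494474), np.float64(0.00016248581835496794)]
scalefarfront [0.452  0.237  0.0301] [np.float64(0.0003613810264550496), np.float64(0.00036138102645498786)]
flat mid [0.4745 0.1519 0.0296] [np.float64(0.0004023629608603933), np.float64(0.00040236296086056594)]
hub [ 0.5734 -0.0337  0.084 ] crank [ 0.5474 -0.0747  0.131 ] 0.04849227621491936
hub rim [ 0.5726 -0.0349  0.081 ]
(array([[ 0.3494,  0.8944,  0.2792],
       [ 0.937 , -0.3328, -0.1067],
       [-0.0025,  0.2989, -0.9543]]), array([0.1387, 0.5888, 0.3726])) [[338.5123   0.     253.3934]
 [  0.     338.5123 190.5113]
 [  0.       0.       1.    ]] [[ 0.0008 -0.9542 -0.2991  0.0763]
 [ 1.      0.0009 -0.0002  0.0001]
 [ 0.0005 -0.2991  0.9542 -0.1285]
 [ 0.      0.      0.      1.    ]]
[-51.2144 551.0558]
[-119.0222  590.9114]
```

The heights agree with the task: crank top 131 mm, radius 48.5 mm, ball centre 63 mm. The pointer-to-pin distance is about 39 mm, or roughly half a turn clockwise, and the flat rider is about 41 mm beyond the pin. I'll take one close look with the wrist camera.

```bash
cat > look.py <<'E'
from bench import bot,jaws,kinematics,sensors,optics
from geo import *
import pickle
np.set_printoptions(precision=4,suppress=True)
a=np.radians(49.5);RV=np.pi*np.array([np.cos(a),np.sin(a),0])
def look(n,p=(0.50,0.085,0.2)):
    bot.movep(p,RV);bot.dwell(.2)
    s=sensors.read_state();w=optics.get_image('wrist');pickle.dump((s,w),open(n+'.pkl','wb'))
    cv2.imwrite(f'pics/{n}.png',cv2.resize(w['color'],None,fx=1.5,fy=1.5,interpolation=cv2.INTER_NEAREST))
    print(s['clock'],s['joint_positions'],s['tcp_pos'],s['wrist_force'])
E
python3 -c "
from look import *
look('w1')"
```

```text
2.3667 [ 0.1025 -0.1637  1.5594  0.0001  1.7459 -0.0558] [0.5    0.0856 0.2   ] [-0.1063  0.1366  0.0946]
```

View pics/w1.png

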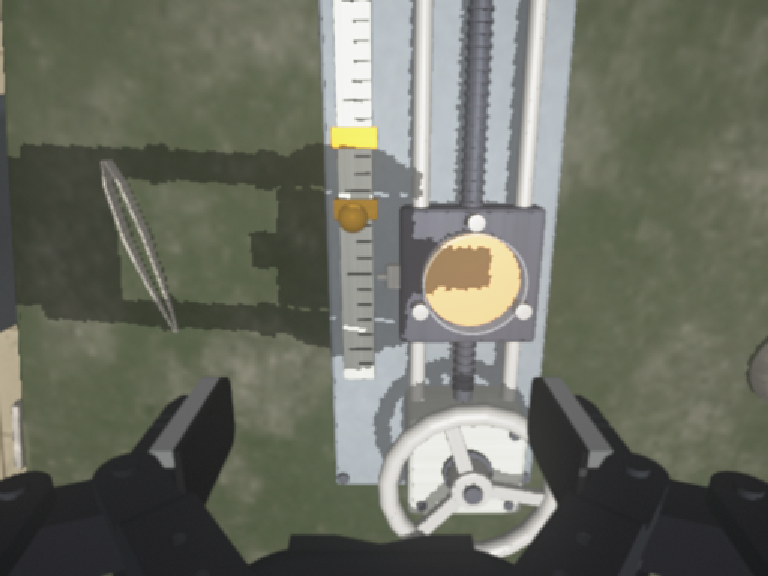

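The wrist view shows the pin rider's saddle at about (356,209), the flat rider at (355,137), the pointer tip at about (380,277) and the hub at (473,494). I'll measure the edges with colour masks.

```bash
python3 - <<'E'
from geo import *
import pickle
np.set_printoptions(precision=4,suppress=True)
s,w=pickle.load(open('w1.pkl','rb'));W=tool(s)
h=cv2.cvtColor(w['color'],cv2.COLOR_BGR2HSV)
m=cv2.inRange(h,(12,150,80),(35,255,255));m[:,262:]=0
n,l,st,c=cv2.connectedComponentsWithStats(m)
for i in range(1,n):
    if st[i,4]>30:print(st[i],c[i])
print((m[130:158,218:256]>0).astype(int).astype(str).tolist().__len__())
for r in range(130,158):print(r,''.join('#' if v else '.' for v in m[r,218:256]))
g=cv2.cvtColor(w['color'],cv2.COLOR_BGR2GRAY)
print(g[174:196,246:272])
u=np.array([-.1575,.9875]);v=np.array([.9875,.1575])
for k in[('hub',(473/1.5,494/1.5),.084),('rodfar',(421/1.5,30/1.5),.03),('rodnear',(419/1.5,190/1.5),.03),
 ('scale L top',(335/1.5,20/1.5),.03),('scale L bot',(344/1.5,370/1.5),.03)]:
    p=onz(w,k[1],k[2],W);print(k[0],p,p[:2]@u,p[:2]@v)
E
```

```text
[221  89  24  10  59] [228.678   95.8814]
[223 133  28  21 438] [235.8904 141.5457]
28
130 ......................................
131 ......................................
132 ......................................
133 .....###......................##......
134 .....############################.....
135 .....############################.....
136 .....############################.....
137 .....############################.....
138 .....############################.....
139 .....############################.....
140 .....############################.....
141 .....############################.....
142 .....############################.....
143 .....############################.....
144 .....############################.....
145 ......####################....#.......
146 ........##################............
147 .........################.............
148 .........################.............
149 ..........###############.............
150 ..........##############..............
151 ...........############...............
152 ............#########.................
153 ...............####.
[... 2247 characters left out ...]
6  79  79  80]
 [110 123 135 120 113 114 115 115 114 114 114 114 114 114 115 115 115 115
  115 106  77  71  76  79  79  80]
 [148 150 142 119 114 114 114 115 114 114 114 114 115 116 115 115 116 116
  116 107  77  71  76  79  80  80]
 [157 157 144 119 113 114 114 114 115 114 114 115 116 116 115 115 115 116
  116 106  78  71  77  78  79  80]]
hub [ 0.5736 -0.0313  0.084 ] -0.12125325698260792 0.5614803019214595
rodfar [0.5017 0.2134 0.03  ] 0.13173721529448038 0.5290848831580626
rodnear [0.516  0.1299 0.03  ] 0.04703796631004185 0.5299717988133783
scale L top [0.4558 0.211  0.03  ] 0.13653862576448564 0.4832842368607685
scale L bot [0.4888 0.0083 0.03  ] -0.06882025311898411 0.4839710471214206
```

```bash
python3 - <<'E'
from geo import *
import pickle
np.set_printoptions(precision=4,suppress=True)
s,w=pickle.load(open('w1.pkl','rb'));W=tool(s);d=pickle.load(open('d0.pkl','rb'))
u=np.array([-.1575,.9875]);v=np.array([.9875,.1575])
T=lambda x,y:(x/5-.5+150,y/5-.5+170)
b=tri(ray(w,(235.3,143.8+.7),W),ray(d['top'],T(322,350)));print('ball',b,b[0][:2]@u)
for z in(.03,.033,.036):
    e=[onz(w,(237,r),z,W)[:2]@u for r in(133.5,144.6)];p=onz(w,(251,184.2),z,W)[:2]
    print(z,'rider',e,'width',e[0]-e[1],'mid',np.mean(e),'v',onz(w,(237,139),z,W)[:2]@v,'pointer',p@u,p@v)
E
```

```text
ball (array([0.4806, 0.1125, 0.0537]), [np.float64(0.00024509004900012123), np.float64(0.00024509004900014774)]) 0.03537836359918413
0.03 rider [np.float64(0.04105579754775097), np.float64(0.03125075458924157)] width 0.009805042958509397 mid 0.03615327606849627 v 0.49287025573181725 pointer -0.005324260897451423 0.5051767531322989
0.033 rider [np.float64(0.041469248210090716), np.float64(0.03176274753021474)] width 0.009706500679875975 mid 0.036615997870152725 v 0.4930147293639794 pointer -0.004444683094039253 0.505197544461286
0.036 rider [np.float64(0.04188269887243045), np.float64(0.03227474047118792)] width 0.009607958401242532 mid 0.03707871967180919 v 0.49315920299614147 pointer -0.003565105290627095 0.5052183357902729
```

Pointer to pin is about 39.8 mm along the scale, or about 179° clockwise. I'll grip the crank and start turning in small chords while watching the wrist force.

```bash
cat > turn.py <<'E'
from look import *
H=np.array([.5735,-.0325]);Z=.107
def at(deg,R=.05):
    t=np.radians(deg);return [*(H+R*np.array([np.cos(t),np.sin(t)])),Z]
def arc(a0,a1,step=6,v=.06):
    for a in np.linspace(a0,a1,max(2,int(abs(a1-a0)/step)+1))[1:]:
        bot.move_straight(at(a),velocity=v)
        s=sensors.read_state();f=np.array(s['wrist_force'])
        t=np.radians(a);print(round(a,1),'rad %.1f tan %.1f z %.1f'%(f[:2]@[np.cos(t),np.sin(t)],f[:2]@[-np.sin(t),np.cos(t)],f[2]),round(s['clock'],1))
        if np.linalg.norm(f)>35:print('STOP');return a
    return a1
E
python3 - <<'E'
from turn import *
p=at(-121.7)
bot.movep([p[0],p[1],.2],RV)
print(bot.move_straight(p,velocity=.12,max_force=8))
jaws.close_gripper()
s=sensors.read_state();print(s['clock'],s['tcp_pos'],s['opening'],s['grasp_force'],s['wrist_force'])
if .014<s['opening']<.022: arc(-121.7,-145.7)
E
```

```text
False
4.6917 [ 0.5472 -0.0754  0.1074] 0.016438069076098207 58.7169424071908 [-1.7495 -2.5186  3.4617]
-129.7 rad 3.3 tan -0.6 z 4.8 5.0
-137.7 rad 5.1 tan -0.7 z 6.1 5.2
-145.7 rad 4.6 tan -1.1 z 5.7 5.5
```

Grip is good and forces are small, so I'll continue to about 173°.

```bash
python3 - <<'E'
from turn import *
arc(-145.7,-294.7)
s=sensors.read_state();print(s['tcp_pos'],s['opening'],s['grasp_force'])
t=optics.get_image('top');w=optics.get_image('wrist');pickle.dump((s,w,t),open('m.pkl','wb'))
cv2.imwrite('pics/m.png',np.vstack([cv2.resize(w['color'][:230],None,fx=1.5,fy=1.5),cv2.resize(t['color'][185:250,150:300],(768,250))[:,:]])[:600])
E
```

```text
-151.9 rad 4.6 tan -0.1 z 5.4 5.7
-158.1 rad 4.0 tan -1.0 z 6.1 6.0
-164.3 rad 4.0 tan -0.2 z 5.7 6.2
-170.5 rad 4.4 tan -0.6 z 6.5 6.5
-176.7 rad 3.2 tan -0.6 z 4.8 6.7
-183.0 rad 2.9 tan 0.4 z 5.9 7.0
-189.2 rad 1.7 tan -1.0 z 5.4 7.2
-195.4 rad 1.3 tan -0.6 z 4.6 7.5
-201.6 rad 0.5 tan -1.8 z 4.7 7.7
-207.8 rad -0.8 tan -1.1 z 4.8 8.0
-214.0 rad 0.7 tan -0.2 z 5.4 8.2
-220.2 rad 0.4 tan -0.6 z 4.9 8.5
-226.4 rad -0.1 tan -1.0 z 5.5 8.7
-232.6 rad -1.0 tan -1.4 z 5.8 9.0
-238.8 rad -0.3 tan -0.8 z 5.1 9.2
-245.0 rad -0.9 tan -0.6 z 5.2 9.5
-251.2 rad -0.7 tan -0.9 z 5.1 9.7
-257.4 rad -1.9 tan -1.4 z 4.8 10.0
-263.7 rad -1.9 tan -1.2 z 5.5 10.2
-269.9 rad -1.0 tan -0.7 z 4.0 10.5
-276.1 rad -2.3 tan -0.7 z 4.8 10.7
-282.3 rad -1.7 tan -1.1 z 5.5 11.0
-288.5 rad -1.7 tan -0.0 z 6.1 11.2
-294.7 rad -1.8 tan -1.9 z 5.0 11.5
[0.5949 0.0124 0.1073] 0.01649361579229453 59.259256375953555
```

View pics/m.png

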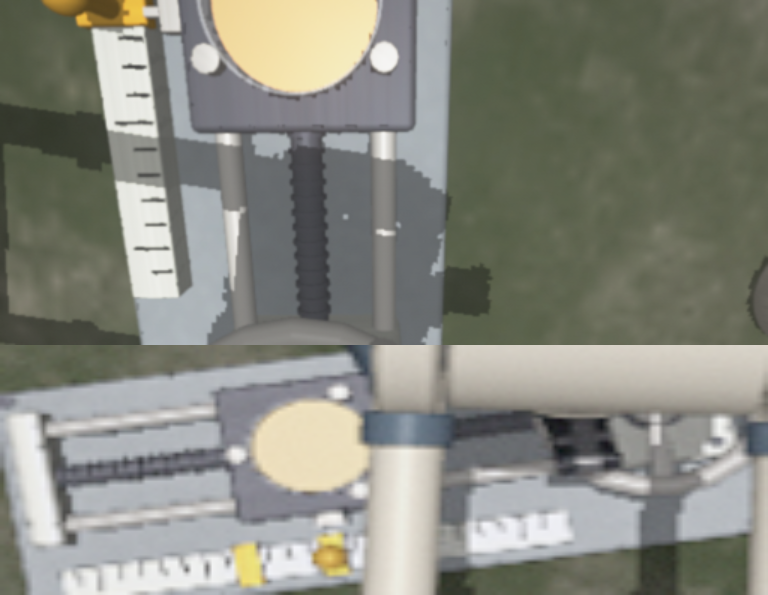

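The carriage has followed. At the top edge of the wrist view the needle, at about (150,12), is almost level with the pin rider, whose near edge is at y≈25. I'll release and rise straight up for a good view of both.

```bash
python3 - <<'E'
from turn import *
jaws.ungrasp()
p=sensors.read_state()['tcp_pos'];bot.move_straight([p[0],p[1],.19],velocity=.12)
look('w2',(0.50,0.03,0.165))
s,w=pickle.load(open('w2.pkl','rb'));W=tool(s)
c=proj(w,[.485,.112,.033],W).astype(int);print(c)
x,y=max(c[0]-40,0),max(c[1]-35,0);print(x,y)
cv2.imwrite('pics/w2c.png',cv2.resize(w['color'][y:y+70,x:x+95],None,fx=8,fy=8,interpolation=cv2.INTER_NEAREST))
E
```

```text
13.7917 [-0.0084 -0.1767  1.6326 -0.      1.6855 -0.1651] [0.5008 0.0298 0.1651] [-0.7205  0.6052  0.528 ]
[249  74]
209 39
```

View pics/w2c.png

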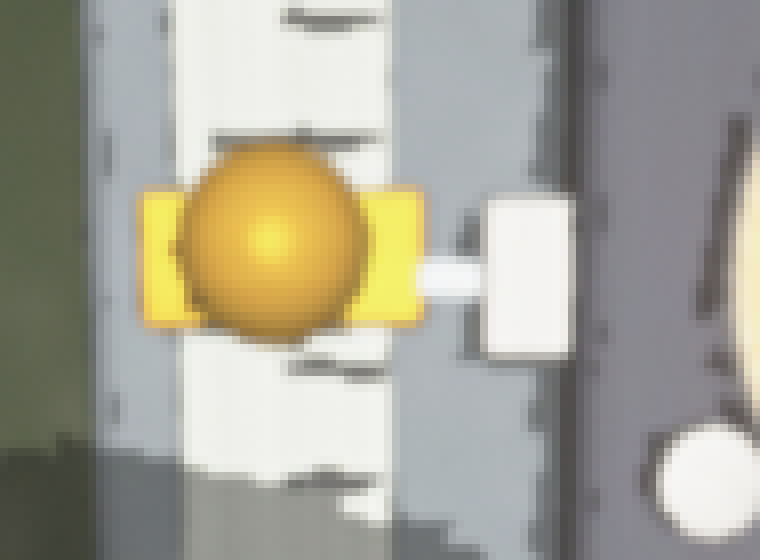

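The pin rider's saddle spans y=190–328 (middle 258.5) and the needle's middle is at 280. At 138 px per 12 mm, about 1.85 mm remains, or 8.3° more clockwise.

```bash
python3 - <<'E'
from turn import *
p=at(-294.7)
bot.movep([p[0],p[1],.18],RV)
print(bot.move_straight(p,velocity=.1,max_force=8))
jaws.close_gripper();print(sensors.read_state()['opening'])
arc(-294.7,-303,step=2.7,v=.04);bot.dwell(.3)
p=sensors.read_state()['tcp_pos'];print(p)
jaws.ungrasp();bot.move_straight([p[0],p[1],.19],velocity=.12)
look('w3',(0.50,0.03,0.165))
s,w=pickle.load(open('w3.pkl','rb'))
x,y=209,39
cv2.imwrite('pics/w3c.png',cv2.resize(w['color'][y:y+70,x:x+95],None,fx=8,fy=8,interpolation=cv2.INTER_NEAREST))
E
```

```text
False
0.016308395537586822
-297.5 rad 0.4 tan 0.9 z 3.1 16.1
-300.2 rad 1.3 tan 1.0 z 2.9 16.3
-303.0 rad 1.7 tan 1.9 z 4.8 16.6
[0.6011 0.0093 0.1073]
19.1 [-0.0084 -0.1764  1.6324 -0.0001  1.6855 -0.1651] [0.5008 0.0298 0.165 ] [-1.11    0.1802 -0.041 ]
```

View pics/w3c.png

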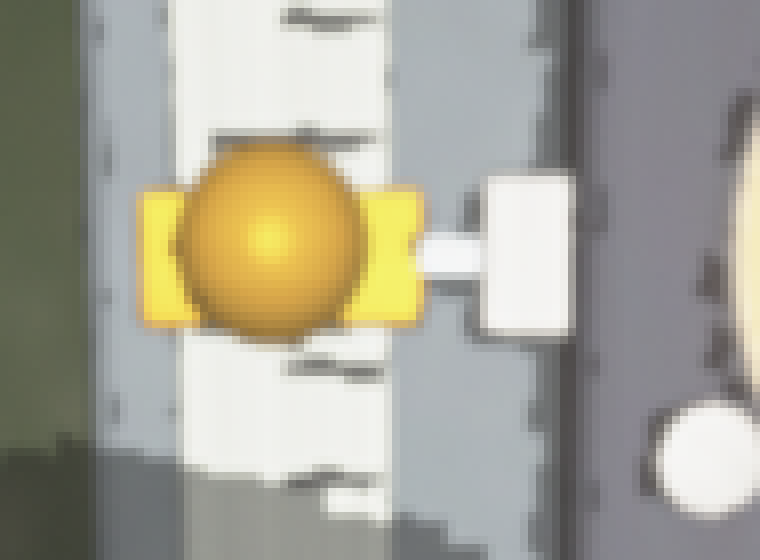

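The needle's middle is at y≈256 and the saddle's at 258, so the pointer is within about 0.2 mm. The gripper is clear, so I'll hand in.

```bash
python3 -c "
from bench import bot
print(bot.job_done())"
```

```text
the job is handed in; nothing more can be done
None
```

The job is handed in: I turned the handwheel clockwise by its crank until the pointer stood level with the pin rider, within about 0.2 mm in the last wrist picture, then let go and moved the gripper clear, at about 19 s on the clock.

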